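# Reverse the sample row for the microscope

## Task

Move the four plankton samples from the full rack into the empty rack in reverse order, one to a pocket: the sample nearest the full rack's upright end plate goes into the pocket furthest from the empty rack's end plate, and so on, so that the one furthest from the plate ends up nearest to it. Keep each sample upright on the way and leave all four standing on the floors of their pockets.

Things in the scene. Friction and masses are not known exactly. Their poses are not given: they have to be found in the camera images.
- vial_tall: Slender straight round vial, 28 mm wide (cap 29), 90 high; the cap is its top 16. Amber glass, white cap; loose, 40 to 100 g. Origin: centre of underside, z up. Starts in a pocket of the full rack, within 5 mm of its centre, turned up to 0.3 rad against the rack.
- vial_squat: Squat wide jar, 38 mm in diameter with a 40 lid, 52 high; the lid is its top 18. Amber glass, white cap; loose, 40 to 100 g. Origin: centre of underside, z up. Starts in a pocket of the full rack, within 5 mm of its centre, turned up to 0.3 rad against the rack.
- vial_square: Square bottle, body 34 x 34 mm and 50 high (faces along its own x and y), then a short neck and a round cap 24 in diameter from 54 to 70 above its underside. Amber glass, white cap; loose, 40 to 100 g. Origin: centre of underside, z up. Starts in a pocket of the full rack, within 5 mm of its centre, turned up to 0.3 rad against the rack.
- vial_cone: Conical flask, 38 mm in diameter at the foot, tapering from 6 to 46 above the underside to an 18 neck, with a round cap 22 in diameter from 52 to 76. Amber glass, white cap; loose, 40 to 100 g. Origin: centre of underside, z up. Starts in a pocket of the full rack, within 5 mm of its centre, turned up to 0.3 rad against the rack.
- full_rack: Rack full at the start, mm. Aluminium base 78 x 292 x 4 mm, fixed; four pockets along y at y = +96, +32, -32, -96, x = 0, each 54 x 54 inside, floor 8 and wall tops 18 above the work surface. Upright white end plate 64 wide, 16 thick centred at y = +150 only, top 49 up. Origin: on the work surface under the row's middle; y runs to the end plate. Left or right of the robot, turned up to 0.4 rad.
- empty_rack: Rack empty at the start, mm. Aluminium base 78 x 292 x 4 mm, fixed; four pockets along y at y = +96, +32, -32, -96, x = 0, each 54 x 54 inside, floor 8 and wall tops 18 above the work surface. Upright white end plate 64 wide, 16 thick centred at y = +150 only, top 49 up. Origin: on the work surface under the row's middle; y runs to the end plate. Left or right of the robot, turned up to 0.4 rad.
- well_tall: The grey pocket of the full rack in which vial_tall stands at the start: a fixed 64 x 64 mm module, 14 high. Origin: centre of its underside, 4 above the work surface; axes parallel to the full rack's. It does not move in the job, so it remembers where vial_tall came from.
- well_squat: The grey pocket of the full rack in which vial_squat stands at the start: a fixed 64 x 64 mm module, 14 high. Origin: centre of its underside, 4 above the work surface; axes parallel to the full rack's. It does not move in the job, so it remembers where vial_squat came from.
- well_square: The grey pocket of the full rack in which vial_square stands at the start: a fixed 64 x 64 mm module, 14 high. Origin: centre of its underside, 4 above the work surface; axes parallel to the full rack's. It does not move in the job, so it remembers where vial_square came from.
- well_cone: The grey pocket of the full rack in which vial_cone stands at the start: a fixed 64 x 64 mm module, 14 high. Origin: centre of its underside, 4 above the work surface; axes parallel to the full rack's. It does not move in the job, so it remembers where vial_cone came from.
Things that resemble listed ones, but are neither listed nor needed, are in the scene too. Leave any blue look-alike of the vial_squat alone.

How it is judged (in metres and radians):
At the end, for the whole second after the job is handed in: Every sample stands upright (within 0.1 rad) and at rest on the floor (within 4 mm) of the empty rack, within 16 mm along x and along y of the centre of its own pocket: the pocket whose y in the empty rack is minus the y, in the full rack, of the pocket where that sample started (x of vial_tall in the frame of empty_rack between -0.016 and 0.016 m and z of vial_tall in the frame of empty_rack between 0.004 and 0.012 m and angle between each of vial_tall, vial_squat, vial_square, vial_cone's own z axis and vertical below 0.1 rad and linear speed of each of vial_tall, vial_squat, vial_square, vial_cone below 0.02 m/s and angular speed of each of vial_tall, vial_squat, vial_square, vial_cone below 0.2 rad/s and ((y of well_tall in the frame of full_rack between 0.076 and 0.116 m and y of vial_tall in the frame of empty_rack between -0.112 and -0.08 m) or (y of well_tall in the frame of full_rack between 0.012 and 0.052 m and y of vial_tall in the frame of empty_rack between -0.048 and -0.016 m) or (y of well_tall in the frame of full_rack between -0.052 and -0.012 m and y of vial_tall in the frame of empty_rack between 0.016 and 0.048 m) or (y of well_tall in the frame of full_rack between -0.116 and -0.076 m and y of vial_tall in the frame of empty_rack between 0.08 and 0.112 m)) and x of vial_squat in the frame of empty_rack between -0.016 and 0.016 m and z of vial_squat in the frame of empty_rack between 0.004 and 0.012 m and ((y of well_squat in the frame of full_rack between 0.076 and 0.116 m and y of vial_squat in the frame of empty_rack between -0.112 and -0.08 m) or (y of well_squat in the frame of full_rack between 0.012 and 0.052 m and y of vial_squat in the frame of empty_rack between -0.048 and -0.016 m) or (y of well_squat in the frame of full_rack between -0.052 and -0.012 m and y of vial_squat in the frame of empty_rack between 0.016 and 0.048 m) or (y of well_squat in the frame of full_rack between -0.116 and -0.076 m and y of vial_squat in the frame of empty_rack between 0.08 and 0.112 m)) and x of vial_square in the frame of empty_rack between -0.016 and 0.016 m and z of vial_square in the frame of empty_rack between 0.004 and 0.012 m and ((y of well_square in the frame of full_rack between 0.076 and 0.116 m and y of vial_square in the frame of empty_rack between -0.112 and -0.08 m) or (y of well_square in the frame of full_rack between 0.012 and 0.052 m and y of vial_square in the frame of empty_rack between -0.048 and -0.016 m) or (y of well_square in the frame of full_rack between -0.052 and -0.012 m and y of vial_square in the frame of empty_rack between 0.016 and 0.048 m) or (y of well_square in the frame of full_rack between -0.116 and -0.076 m and y of vial_square in the frame of empty_rack between 0.08 and 0.112 m)) and x of vial_cone in the frame of empty_rack between -0.016 and 0.016 m and z of vial_cone in the frame of empty_rack between 0.004 and 0.012 m and ((y of well_cone in the frame of full_rack between 0.076 and 0.116 m and y of vial_cone in the frame of empty_rack between -0.112 and -0.08 m) or (y of well_cone in the frame of full_rack between 0.012 and 0.052 m and y of vial_cone in the frame of empty_rack between -0.048 and -0.016 m) or (y of well_cone in the frame of full_rack between -0.052 and -0.012 m and y of vial_cone in the frame of empty_rack between 0.016 and 0.048 m) or (y of well_cone in the frame of full_rack between -0.116 and -0.076 m and y of vial_cone in the frame of empty_rack between 0.08 and 0.112 m))); the robot touches nothing.
It fails at once if the tall sample was tipped more than 0.6 rad (angle between vial_tall's own z axis and vertical above 0.6 rad).
It fails at once if the squat sample was tipped more than 0.6 rad (angle between vial_squat's own z axis and vertical above 0.6 rad).
It fails at once if the square sample was tipped more than 0.6 rad (angle between vial_square's own z axis and vertical above 0.6 rad).
It fails at once if the cone sample was tipped more than 0.6 rad (angle between vial_cone's own z axis and vertical above 0.6 rad).
It also fails if it takes over 112 s, if anything falls off the work surface, if the arm or the gripper's body presses on something with over 40 N, if the wrist force passes 120 N, or if a joint passes its speed limit or range.

## Robot

A 6-joint arm with a two-finger parallel gripper is mounted at the origin on the work surface. World frame = base frame: x ahead of the robot, y to its left, z up, the work surface at z = 0. Lengths are in m, angles in degrees, forces in N, time in s.
With the tool pointing down it reaches from about 0.275 to 0.825 m from the base axis. Payload 5.2 kg.
Tool frame: the origin (TCP) lies on the mounting face of the last link; the fingertips stand 186 mm ahead of it and the grasp point (between the pads) lies 167 mm ahead of it; x points along the fingers, z is the direction in which the jaws open and shut, and the axes are right-handed (so a half turn about x gives the same grasp; the last joint's range is limited). The gripper opens to 93 mm and grips with 3 to 60 N. Pads are 15 mm wide; open, the fingers measure 128 mm over their backs; the gripper's body (75 mm by 188 mm) begins 65 mm behind the grasp point.
Start: joints at [60.287, 14.817, 87.949, -0, 77.235, -11.62], TCP at [0.171, 0.523, 0.405] pointing down, gripper open.
Joint ranges: [-179.93, 179.93], [-52.35, 119.4], [10.71, 147.94], [-69.91, 249.91], [12.55, 155.21], [-178.61, 178.61]. Speed limits (degrees/s): [147.25, 147.25, 180, 180, 180, 180].

## Interface

Orientations are given as a 3x3 rotation matrix whose columns are the frame's x, y, z axes.
In Python, from station import bot, cams, spotter gives the robot as it stands.
- The arm moves only by the shell command python3 -m crank 'ROWS' [FORCE]. ROWS is JSON, a list of rows, each a list of 5 numbers: the shift along the tool's x, y, z in mm, then the turn about the tool's x in rad, then the gripper's target within -1 to 1 (fully open at 1, half-way at 0, shut at -1). A call has 1 to 12 rows; each row shifts and turns the commanded pose from where the row before left it, along the tool's axes as they then stand; what a row does not reach is not made up. A row lasts 1/8 s, in which the tool goes at most 62.5 mm and 10.7 degrees, less where a joint would pass 70% of its speed; a pose out of reach is approached as far as the arm can. A call with a gripper value outside its range is refused whole. The fingers move at their own pace and stop on an object; FORCE is the grip in N (left out, the last holds). Time passes only in rows, so rows that do not move let the fingers close. It gives the time, the measured TCP pose, the force and the opening at its end, in the units of the state.
- bot.observe(): the state, without advancing time (a new reading comes with each control period).
- cams.get_image(name): name is "side" or "top"; returns a dict with "pixels" (384x512x3 uint8, blue, green, red), "z_map" (384x512 float32, m along the optical axis (not along the pixel's ray), 0 where there is no reading), "fx", "fy", "cx", "cy" (pixels), "world_to_cam" (4x4, takes a point from world to camera coordinates). Camera axes: x right, y up, looking along -z (the intrinsics and any distortion apply to the point x, -y, -z); pixel columns grow to the right and rows downward; lengths in m; the calibration is good to about 2 mm. A picture is of the moment at which its call begins.
- bot.job_done(): hands the job in, once; it reports no verdict.
Trained networks look in a picture, given as the dict that the camera call returned (one of the last four; its "shot" number tells which), for a name from the list of things; names that differ only in an ending like _2 or _b are one class to them, and where a whole thing is asked for, a point or a joint stands for the part that bears it (a point fixed in the world has none). Each returns a list of dicts, best first, with "conf" (0 to 1); they miss things now and then, are a little off and sometimes report something else, mostly with a low value. They report only what shows in the picture. A call takes as long as a camera call. They do not tell look-alikes from the thing itself.
- spotter.cut_out(picture, name): "region" (384x512 bool, what is visible of it) and "pixel" ([column, row] in pixels, amid what is visible of it).
The state is a dict: "time_s": time; "q": joint angles; "qd": joint speeds; "joint_torque": joint torques, N m; "eef_pos": TCP position; "eef_rot": TCP orientation; "wrist_force": force on the tool from outside, world axes, zero at the start; "wrist_torque": the same for the moment, N m; "finger_gap": finger opening in m.
Only numpy, scipy, OpenCV 4.12 (cv2) and the standard library are available. Lean on these libraries where they do the work, as an engineer would, in place of code of your own. Each camera call takes 0.05 s, during which the arm holds its last target.

## Working session

There is one attempt and no reset: what is moved stays moved. The work goes in short steps, Python scripts to look and compute and a shell command to move; the robot and the scene stay as the last step left them, time stands still between calls to the robot, and variables do not carry over. Pictures are saved under pics/ and viewed, and the job is handed in when it is done.

```bash
ls; mkdir -p pics; python3 - <<'E'
from station import bot,cams,spotter
import cv2,numpy as np
s=bot.observe(); print({k:np.round(v,3).tolist() for k,v in s.items()})
for n in ["top","side"]:
    p=cams.get_image(n); cv2.imwrite(f"pics/{n}0.png",p["pixels"]); print(n,p["fx"],p["fy"],p["cx"],p["cy"],np.round(p["world_to_cam"],3).tolist(),[k for k in p])
E
```

```text
pics
{'time_s': 0.0, 'q': [60.286, 14.86, 88.013, 0.0, 77.234, -11.62], 'qd': [0.076, -0.048, -0.073, 0.012, -0.113, -0.11], 'joint_torque': [-0.001, -43.732, -28.4, 0.072, 0.041, -0.0], 'eef_pos': [0.171, 0.523, 0.404], 'eef_rot': [[-0.001, -0.951, 0.311], [-0.002, 0.311, 0.951], [-1.0, 0.0, -0.002]], 'wrist_force': [-0.067, -0.44, 0.677], 'wrist_torque': [-0.006, 0.019, -0.024], 'finger_gap': 0.093}
top 442.09308929058193 442.09308929058193 250.70576849063264 191.43416749035 [[0.023, -1.0, 0.006, -0.027], [0.983, 0.024, 0.18, -0.506], [-0.18, 0.002, 0.984, -0.838], [0.0, 0.0, 0.0, 1.0]] ['pixels', 'z_map', 'fx', 'fy', 'cx', 'cy', 'world_to_cam', 'shot']
side 413.98324055905454 413.98324055905454 252.53693220467974 188.99332972514327 [[0.865, -0.501, -0.001, -0.442], [0.369, 0.635, 0.679, -0.205], [-0.339, -0.588, 0.734, -0.728], [0.0, 0.0, 0.0, 1.0]] ['pixels', 'z_map', 'fx', 'fy', 'cx', 'cy', 'world_to_cam', 'shot']
```

View pics/top0.png

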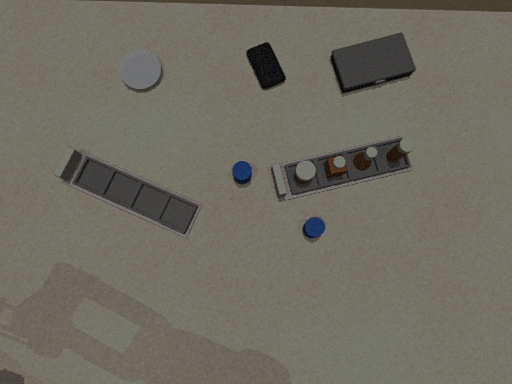

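View pics/side0.png

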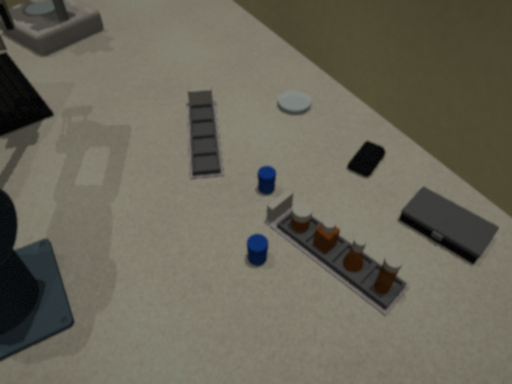

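Top view: the full rack is on the right. From its plate (280,180) outward come the squat jar (305,171), the square bottle (338,165), the cone (367,158) and the tall vial (400,150). The empty rack is on the left with its plate at (70,165). Blue look-alikes are at (242,172) and (314,228). Next I'll measure.

```bash
cat > h.py <<'E'
import numpy as np,cv2
from station import bot,cams,spotter
def pts(p,mask=None):
    z=p["z_map"]; v,u=np.indices(z.shape); m=(z>0) if mask is None else (mask&(z>0))
    z=z[m];u=u[m];v=v[m]
    c=np.stack([(u-p["cx"])/p["fx"]*z,-(v-p["cy"])/p["fy"]*z,-z,np.ones_like(z)])
    return (np.linalg.inv(p["world_to_cam"])@c)[:3].T,u,v
def proj(p,P):
    P=np.atleast_2d(P);c=(p["world_to_cam"]@np.c_[P,np.ones(len(P))].T)
    return np.c_[p["cx"]+p["fx"]*c[0]/-c[2],p["cy"]-p["fy"]*c[1]/-c[2]]
E
python3 - <<'E'
from h import *
ps={n:cams.get_image(n) for n in ["top","side"]}
for n,p in ps.items():
    P,u,v=pts(p); W=np.full(p["z_map"].shape+(3,),np.nan); W[v,u]=P
    print(n,"table z median",np.median(P[:,2]))
    for k in ["vial_tall","vial_squat","vial_square","vial_cone","full_rack","empty_rack","well_tall","well_squat"]:
        for r in spotter.cut_out(p,k)[:4]:
            Q,_,_=pts(p,r["region"])
            if len(Q)<5: print(k,"few");continue
            top=Q[Q[:,2]>np.percentile(Q[:,2],95)-0.006]
            print(n,k,round(r["conf"],2),np.round(r["pixel"]),len(Q),"med",np.round(np.median(Q,0),3),"top",np.round(top.mean(0),3), "ztop",np.round(np.percentile(Q[:,2],[5,95]),3))
img=ps["top"]["pixels"]
a=cv2.resize(img[125:210,265:425],None,fx=5,fy=5,interpolation=cv2.INTER_CUBIC); cv2.imwrite("pics/fullcrop.png",cv2.convertScaleAbs(a,alpha=1.8))
a=cv2.resize(img[140:245,50:210],None,fx=5,fy=5,interpolation=cv2.INTER_CUBIC); cv2.imwrite("pics/emptycrop.png",cv2.convertScaleAbs(a,alpha=1.8))
E
```

```text
top table z median 0.00025331796212313407
top vial_tall 0.64 [401. 148.] 371 med [ 0.591 -0.305  0.088] top [ 0.596 -0.31   0.098] ztop [0.021 0.1  ]
top vial_squat 0.97 [306. 175.] 393 med [ 0.546 -0.121  0.06 ] top [ 0.55  -0.122  0.06 ] ztop [0.016 0.062]
top vial_squat 0.94 [245. 175.] 386 med [0.546 0.004 0.051] top [0.548 0.005 0.052] ztop [0.001 0.054]
top vial_squat 0.55 [316. 226.] 345 med [ 0.438 -0.138  0.052] top [ 0.439 -0.14   0.052] ztop [0.025 0.054]
top vial_squat 0.37 [363. 159.] 373 med [ 0.579 -0.241  0.042] top [ 0.584 -0.246  0.084] ztop [0.012 0.085]
top vial_square 0.95 [337. 160.] 417 med [ 0.559 -0.18   0.058] top [ 0.564 -0.185  0.078] ztop [0.017 0.079]
top vial_cone 0.88 [364. 160.] 346 med [ 0.578 -0.241  0.043] top [ 0.583 -0.246  0.084] ztop [0.014 0.085]
top full_rack 0.68 [284. 181.] 1041 med [ 0.538 -0.095  0.005] top [ 0.534 -0.07   0.049] ztop [0.001 0.05 ]
top empty_rack 0.92 [128. 193.] 5454 med [0.508 0.243 0.009] top [0.558 0.362 0.048] ztop [0.003 0.043]
top well_tall 0.9 [386. 157.] 549 med [ 0.59  -0.302  0.009] top [ 0.593 -0.308  0.018] z
[... 885 characters left out ...]
5] top [ 0.564 -0.184  0.077] ztop [0.015 0.078]
side vial_cone 0.89 [355. 254.] 546 med [ 0.577 -0.25   0.042] top [ 0.584 -0.245  0.083] ztop [0.014 0.084]
side full_rack 0.98 [281. 219.] 1182 med [ 0.539 -0.089  0.005] top [ 0.533 -0.071  0.048] ztop [0.002 0.049]
side empty_rack 0.83 [200. 136.] 2735 med [0.503 0.227 0.01 ] top [0.557 0.362 0.045] ztop [0.004 0.041]
side empty_rack 0.54 [353. 255.] 565 med [ 0.578 -0.25   0.041] top [ 0.583 -0.245  0.083] ztop [0.011 0.084]
side well_tall 0.8 [378. 288.] 969 med [ 0.589 -0.312  0.01 ] top [ 0.591 -0.307  0.018] ztop [0.006 0.019]
side well_squat 0.73 [293. 228.] 537 med [ 0.533 -0.13   0.012] top [ 0.54  -0.128  0.018] ztop [0.006 0.02 ]
```

View pics/fullcrop.png

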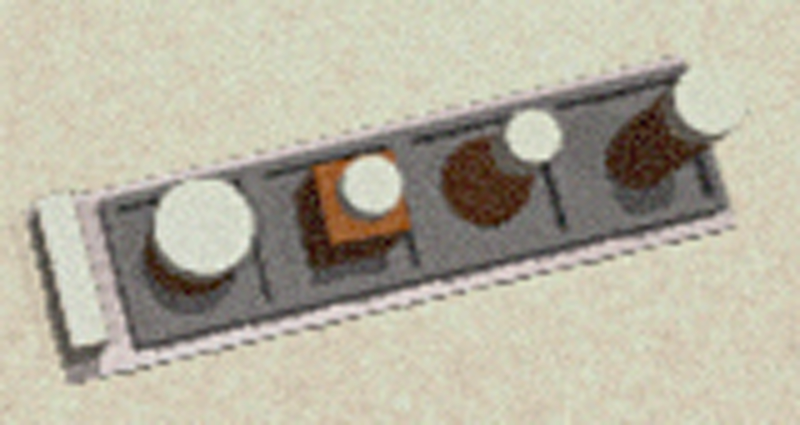

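View pics/emptycrop.png

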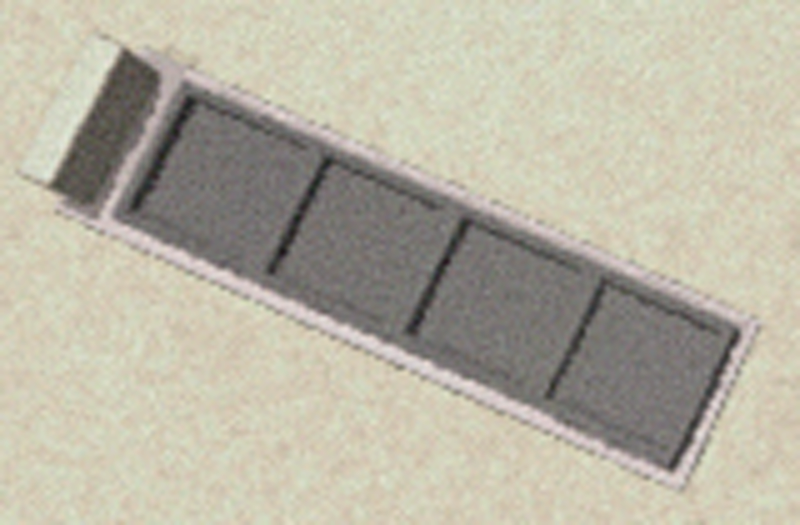

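The crop shows a white-lidded squat jar next to the plate, then square, cone and tall. The blue jars stand outside the rack. Next I'll fit the rack poses and the vial axes.

```bash
python3 - <<'E'
from h import *
from scipy.optimize import minimize
ps=[cams.get_image(n) for n in ["top","side"]]
for i,p in enumerate(ps):
    P,u,v=pts(p)
    for name,c in [("full",(0.57,-0.21)),("empty",(0.505,0.24))]:
        d=np.linalg.norm(P[:,:2]-c,axis=1)
        Q=P[(d<0.18)&(P[:,2]>0.0155)&(P[:,2]<0.0205)]
        # plate top
        R=P[(d<0.2)&(P[:,2]>0.045)&(P[:,2]<0.0515)]
        # base+modules outline: z>0.0025
        S=P[(d<0.18)&(P[:,2]>0.0025)&(P[:,2]<0.0205)]
        def cost(x):
            cs,sn=np.cos(x[2]),np.sin(x[2]); dx=Q[:,0]-x[0];dy=Q[:,1]-x[1]
            lx=cs*dx+sn*dy; ly=-sn*dx+cs*dy
            # distance to wall lines
            ys=np.array([128,64,0,-64,-128])/1e3
            w=np.minimum(np.abs(np.abs(lx)-.0295),np.min(np.abs(ly[:,None]-ys),1))
            return np.mean(np.minimum(w,0.006)**2)*1e6
        best=None
        for a0 in np.radians(np.arange(-30,31,5)):
            for off in (-.03,0,.03):
                r=minimize(cost,[c[0]-off*np.sin(a0),c[1]+off*np.cos(a0),a0],method="Nelder-Mead",options=dict(xatol=1e-5,fatol=1e-6,initial_simplex=None))
                if best is None or r.fun<best.fun: best=r
        x=best.x; 
        rec=cv2.minAreaRect(S[:,:2].astype(np.float32)*1000)
        ax=np.array([-np.sin(x[2]),np.cos(x[2])])
        Rl=(R[:,:2]-x[:2])@ax
        print(i,name,np.round(x,4),np.degrees(x[2]).round(1),round(best.fun,2),len(Q),"rect",np.round(rec[0]),np.round(rec[1]),round(rec[2],1),"plate y",np.round(np.median(Rl[np.abs(Rl)>0.135]),4))
        for k,y in zip("ABCD",[.096,.032,-.032,-.096]): print(k,np.round(x[:2]+y*ax,4),end=" ")
        print()
    for name,c,zt in [("squat",(.55,-.122),.06),("square",(.564,-.1845),.078),("cone",(.583,-.2455),.084),("tall",(.596,-.3105),.098),]:
        d=np.linalg.norm(P[:,:2]-c,axis=1)
        Q=P[(d<0.024)&(np.abs(P[:,2]-zt)<0.005)]
        cc,r=cv2.minEnclosingCircle(Q[:,:2].astype(np.float32)); 
        print(i,name,np.round(cc,4),round(r,4),np.round(Q.mean(0),4),len(Q))
    d=np.linalg.norm(P[:,:2]-(.564,-.1845),axis=1)
    Q=P[(d<0.03)&(np.abs(P[:,2]-.058)<0.003)]
    print("square body",[np.round(a,1) for a in cv2.minAreaRect(Q[:,:2].astype(np.float32)*1000)],len(Q))
E
```

```text
0 full [ 0.573  -0.2156  0.2597] 14.9 7.88 1021 rect [ 569. -211.] [354. 357.] 56.2 plate y 0.151
A [ 0.5483 -0.1229] B [ 0.5647 -0.1847] C [ 0.5812 -0.2466] D [ 0.5976 -0.3084] 
0 empty [ 0.5013  0.2252 -0.3937] -22.6 6.2 1047 rect [502. 238.] [352. 354.] 37.1 plate y 0.1491
A [0.5381 0.3138] B [0.5136 0.2547] C [0.489  0.1956] D [0.4645 0.1365] 
0 squat [ 0.5505 -0.1215] 0.0201 [ 0.5503 -0.1215  0.06  ] 311
0 square [ 0.5644 -0.1849] 0.012 [ 0.5642 -0.1845  0.078 ] 118
0 cone [ 0.5842 -0.2465] 0.0109 [ 0.5837 -0.2464  0.0838] 101
0 tall [ 0.5965 -0.3116] 0.0148 [ 0.5959 -0.3108  0.098 ] 180
square body [array([ 564.6, -184.8]), array([34. , 34.3]), np.float64(13.3)] 144
1 full [ 0.5732 -0.2127  0.2617] 15.0 10.75 1287 rect [ 572. -217.] [333. 349.] 74.7 plate y 0.1488
A [ 0.5483 -0.1199] B [ 0.5649 -0.1818] C [ 0.5815 -0.2436] D [ 0.598  -0.3054] 
1 empty [ 0.5009  0.2271 -0.3893] -22.3 9.02 641 rect [505. 243.] [350. 346.] 1.1 plate y 0.1479
A [0.5374 0.3159] B [0.5131 0.2567] C [0.4888 0.1974] D [0.4645 0.1382] 
1 squat [ 0.5509 -0.1195] 0.021 [ 0.5502 -0.1208  0.0596] 280
1 square [ 0.5652 -0.1826] 0.0125 [ 0.5644 -0.1838  0.0774] 124
1 cone [ 0.5848 -0.2443] 0.0118 [ 0.5837 -0.245   0.0835] 113
1 tall [ 0.5969 -0.3091] 0.0151 [ 0.5962 -0.3102  0.0975] 231
square body [array([ 564.9, -183.6]), array([34.6, 34.3]), np.float64(12.7)] 152
```

Measurements, as (x, y) grasp targets with the rack yaw:

| Rack | Yaw | Positions (pocket or sample) |
|---|---|---|
| Full | 14.9° | squat (.550,-.121), square (.5645,-.1843), cone (.584,-.2455), tall (.5963,-.3105) |
| Empty | -22.5° | A (.538,.3145) by the plate, B (.5134,.2555), C (.489,.1963), D (.4645,.137) |

The assignment is squat→D, square→C, cone→B and tall→A, with the jaws opening along each rack's x. I'll start by turning and lowering a little.

```bash
cat > go.py <<'E'
import sys,numpy as np
from station import bot
T={"squat":(.5502,-.1212,.050,14.9),"square":(.5646,-.1843,.044,13.2),"cone":(.5842,-.2455,.072,14.9),"tall":(.5964,-.3107,.060,14.9),
"A":(.5378,.3147,.060,-22.5),"B":(.5134,.2555,.072,-22.5),"C":(.489,.1963,.044,-22.5),"D":(.4645,.137,.050,-22.5)}
s=bot.observe();R=np.array(s["eef_rot"]);p=np.array(s["eef_pos"])
print("t",round(s["time_s"],2),"grasp",np.round(p+.167*R[:,0],4),"az",round(np.degrees(np.arctan2(R[1,2],R[0,2])),2),"gap",round(s["finger_gap"],4),"F",np.round(s["wrist_force"],1),"q",np.round(s["q"],0))
for k in sys.argv[1:]:
    t=T[k]; g=p+.167*np.array([0,0,-1.]); a=np.arctan2(R[1,2],R[0,2]); b=np.radians(t[3])
    d=np.array(t[:3])-g
    loc=lambda a:np.round([-d[2]*1e3,(-np.sin(a)*d[0]+np.cos(a)*d[1])*1e3,(np.cos(a)*d[0]+np.sin(a)*d[1])*1e3],1)
    print(k,"turn",round(a-b,3),"now-axes",loc(a),"after-turn",loc(b))
E
python3 -m crank '[[10,0,0,0.15,1],[14,0,0,0.17,1],[14,0,0,0.17,1],[14,0,0,0.17,1],[14,0,0,0.17,1],[14,0,0,0.165,1]]'; python3 go.py squat
```

```text
time_s: 1.85
eef_pos: [0.1708, 0.5228, 0.3243]
eef_rot: [[-0.0, -0.252, 0.968], [0.0, 0.968, 0.252], [-1.0, 0.0, 0.0]]
wrist_force: [1.1, -0.5, -0.8]
finger_gap: 0.0929
t 1.85 grasp [0.1708 0.5228 0.1573] az 14.58 gap 0.0929 F [ 1.1 -0.5 -0.8] q [60. 19. 95.  0. 67. 46.]
squat turn -0.006 now-axes [ 107.3 -718.8  205. ] after-turn [ 107.3 -719.9  201. ]
```

```bash
python3 -m crank '[[0,-20,6,0,1],[0,-40,12,0,1],[0,-50,14,0,1],[0,-50,14,0,1],[0,-50,14,0,1],[0,-50,14,0,1],[0,-50,14,0,1],[0,-50,14,0,1],[0,-50,14,0,1],[0,-50,14,0,1],[0,-50,14,0,1],[0,-50,14,0,1]]' >/dev/null; python3 -m crank '[[0,-50,14,0,1],[0,-50,14,0,1],[0,-35,10,0,1],[0,-15,4,0,1],[0,-8,2,0,1],[0,0,0,0,1]]'; python3 go.py squat
```

```text
time_s: 4.1
eef_pos: [0.5502, -0.1187, 0.3249]
eef_rot: [[-0.0, -0.258, 0.966], [0.0, 0.966, 0.258], [-1.0, 0.0, -0.0]]
wrist_force: [-0.1, 1.2, 0.7]
finger_gap: 0.0927
t 4.1 grasp [ 0.5501 -0.1186  0.1579] az 14.95 gap 0.0927 F [-0.1  1.2  0.7] q [-24.  20.  93.   0.  68. -38.]
squat turn 0.001 now-axes [107.9  -2.4  -0.6] after-turn [107.9  -2.4  -0.6]
```

```bash
python3 -m crank '[[15,-2.5,-0.5,0,1],[25,0,0,0,1],[25,0,0,0,1],[20,0,0,0,1],[14,0,0,0,1],[8,0,0,0,1],[1,0,0,0,1],[0,0,0,0,1]]' 20 ; python3 go.py squat
```

```text
time_s: 5.1
eef_pos: [0.551, -0.1217, 0.2173]
eef_rot: [[0.001, -0.257, 0.966], [-0.0, 0.966, 0.257], [-1.0, -0.001, 0.001]]
wrist_force: [0.2, -0.7, -0.2]
finger_gap: 0.0931
t 5.1 grasp [ 0.5512 -0.1218  0.0503] az 14.9 gap 0.0931 F [ 0.2 -0.7 -0.2] q [-24.  27.  99.  -0.  54. -39.]
squat turn 0.0 now-axes [ 0.3  0.7 -0.6] after-turn [ 0.3  0.7 -0.6]
```

```bash
python3 - <<'E'
from h import *
for n in ["top","side"]:
    p=cams.get_image(n); c=proj(p,[.55,-.121,.06])[0].astype(int)
    a=p["pixels"][max(0,c[1]-60):c[1]+60,max(c[0]-70,0):c[0]+70]; cv2.imwrite(f"pics/g1{n}.png",cv2.convertScaleAbs(cv2.resize(a,None,fx=4,fy=4,interpolation=cv2.INTER_CUBIC),alpha=1.7))
E
```

```text
(no output)
```

View pics/g1side.png

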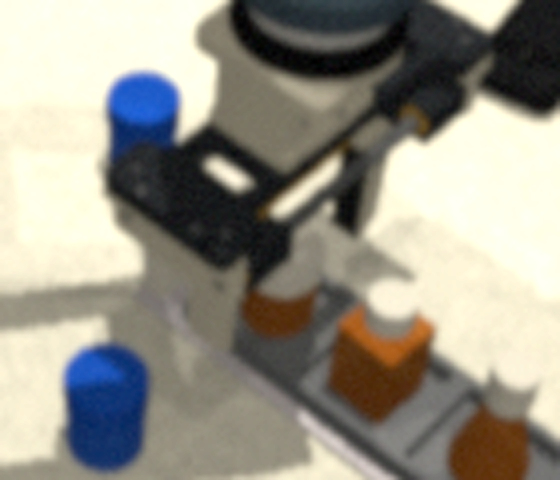

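The open jaws straddle the amber squat jar (about 280,300 in the crop), clear of the walls and neighbours. I'll close and lift.

```bash
python3 -m crank '[[0,0,0,0,-1],[0,0,0,0,-1],[0,0,0,0,-1],[0,0,0,0,-1],[0,0,0,0,-1],[0,0,0,0,-1],[0,0,0,0,-1],[0,0,0,0,-1]]' 20; python3 go.py D
```

```text
time_s: 6.2
eef_pos: [0.5507, -0.1217, 0.2167]
eef_rot: [[-0.0, -0.257, 0.966], [0.0, 0.966, 0.257], [-1.0, 0.0, -0.0]]
wrist_force: [0.0, 0.4, 0.1]
finger_gap: 0.0396
t 6.2 grasp [ 0.5507 -0.1216  0.0497] az 14.9 gap 0.0396 F [0.  0.4 0.1] q [-24.  27.  99.   0.  54. -39.]
D turn 0.653 now-axes [ -0.3 272.1 -16.9] after-turn [  -0.3  206.  -178.7]
```

```bash
python3 -m crank '[[-8,0,0,0,-1],[-18,0,0,0,-1],[-24,0,0,0,-1],[-20,0,0,0.1,-1],[-12,0,0,0.15,-1],[-8,0,0,0.15,-1],[0,0,0,0.15,-1],[0,0,0,0.103,-1],[0,0,0,0,-1]]'; python3 go.py D
```

```text
time_s: 7.32
eef_pos: [0.5507, -0.1216, 0.3072]
eef_rot: [[0.0, 0.382, 0.924], [-0.0, 0.924, -0.382], [-1.0, -0.0, 0.0]]
wrist_force: [0.3, 0.7, -0.8]
finger_gap: 0.0395
t 7.33 grasp [ 0.5508 -0.1217  0.1402] az -22.46 gap 0.0395 F [ 0.3  0.7 -0.8] q [-24.  21.  94.  -0.  65.  -1.]
D turn 0.001 now-axes [  90.2  206.1 -178.5] after-turn [  90.2  206.  -178.6]
```

```bash
python3 -m crank '[[0,10,-9,0,-1],[0,22,-19,0,-1],[0,34,-29,0,-1],[0,40,-35,0,-1],[0,40,-35,0,-1],[0,30,-26,0,-1],[0,18,-16,0,-1],[0,9,-7.5,0,-1],[0,3,-2,0,-1],[0,0,0,0,-1]]'; python3 go.py D
```

```text
time_s: 8.57
eef_pos: [0.465, 0.1367, 0.3068]
eef_rot: [[0.0, 0.383, 0.924], [-0.0, 0.924, -0.383], [-1.0, -0.0, 0.0]]
wrist_force: [0.1, -0.5, -0.9]
finger_gap: 0.0396
t 8.57 grasp [0.465  0.1366 0.1398] az -22.51 gap 0.0396 F [ 0.1 -0.5 -0.9] q [  3.  13. 105.  -0.  62.  26.]
D turn -0.0 now-axes [89.8  0.1 -0.6] after-turn [89.8  0.1 -0.6]
```

```bash
python3 -m crank '[[12,0,-0.5,0,-1],[22,0,0,0,-1],[22,0,0,0,-1],[15,0,0,0,-1],[10,0,0,0,-1],[5,0,0,0,-1],[3,0,0,0,-1],[0.5,0,0,0,-1],[0,0,0,0,-1]]'; python3 go.py D; python3 -m crank '[[0,0,0,0,0.1],[0,0,0,0,0.4],[0,0,0,0,1],[0,0,0,0,1],[0,0,0,0,1]]'
```

```text
time_s: 9.7
eef_pos: [0.4644, 0.1372, 0.2176]
eef_rot: [[0.001, 0.383, 0.924], [0.0, 0.924, -0.383], [-1.0, 0.0, 0.001]]
wrist_force: [0.3, -1.2, -0.6]
finger_gap: 0.0394
t 9.7 grasp [0.4646 0.1372 0.0506] az -22.51 gap 0.0394 F [ 0.3 -1.2 -0.6] q [  3.  21. 110.  -0.  49.  26.]
D turn -0.0 now-axes [ 0.6 -0.2  0.2] after-turn [ 0.6 -0.2  0.2]
time_s: 10.32
eef_pos: [0.4643, 0.1372, 0.2172]
eef_rot: [[-0.0, 0.383, 0.924], [0.0, 0.924, -0.383], [-1.0, 0.0, -0.0]]
wrist_force: [-0.2, 0.5, 0.6]
finger_gap: 0.0848
```

```bash
python3 -m crank '[[-8,0,0,0,1],[-18,0,0,0,1],[-26,0,0,-0.1,1],[-26,0,0,-0.14,1],[-15,0,0,-0.16,1],[-7,0,0,-0.16,1],[0,0,0,-0.063,1],[0,0,0,0,1]]'; python3 go.py square
python3 - <<'E'
from h import *
p=cams.get_image("side"); P,u,v=pts(p)
c=proj(p,[.4645,.137,.03])[0].astype(int)
a=p["pixels"][max(0,c[1]-60):c[1]+60,max(c[0]-70,0):c[0]+70]; cv2.imwrite("pics/p1side.png",cv2.convertScaleAbs(cv2.resize(a,None,fx=4,fy=4,interpolation=cv2.INTER_CUBIC),alpha=1.7))
Q=P[(np.linalg.norm(P[:,:2]-(.4645,.137),axis=1)<.03)&(abs(P[:,2]-.06)<.005)]; print(len(Q),Q.mean(0) if len(Q) else 0)
E
```

```text
time_s: 11.32
eef_pos: [0.4643, 0.1372, 0.3178]
eef_rot: [[0.001, -0.227, 0.974], [0.0, 0.974, 0.227], [-1.0, -0.0, 0.001]]
wrist_force: [-0.9, 0.5, -0.3]
finger_gap: 0.0932
t 11.32 grasp [0.4644 0.1372 0.1508] az 13.14 gap 0.0932 F [-0.9  0.5 -0.3] q [  3.  13. 104.  -0.  63. -10.]
square turn -0.001 now-axes [ 106.8 -335.9   24.6] after-turn [ 106.8 -335.9   24.3]
188 [0.46522966 0.13730161 0.05998448]
```

View pics/p1side.png

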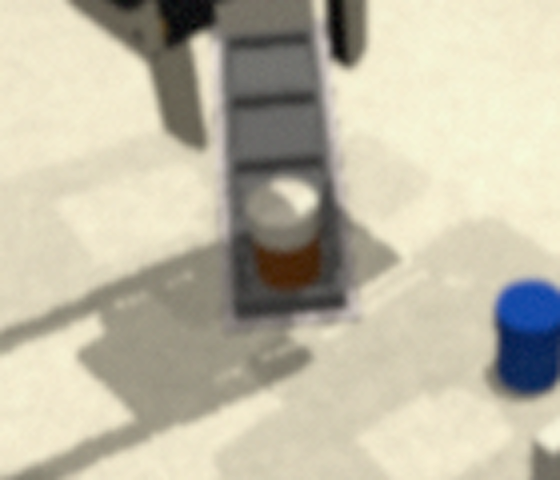

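The squat jar (crop 285,230) stands upright in the end pocket, lid top at 0.060 m, centred within 1 mm. Next is the square bottle.

```bash
python3 -m crank '[[0,-15,1,0,1],[0,-30,2,0,1],[0,-45,3.5,0,1],[0,-50,4,0,1],[0,-50,4,0,1],[0,-50,4,0,1],[0,-40,3,0,1],[0,-30,2,0,1],[0,-16,0.5,0,1],[0,-8,0.5,0,1],[0,-2,0,0,1],[0,0,0,0,1]]'; python3 go.py square
```

```text
time_s: 12.88
eef_pos: [0.5646, -0.1836, 0.3173]
eef_rot: [[-0.0, -0.229, 0.973], [0.0, 0.973, 0.229], [-1.0, 0.0, -0.0]]
wrist_force: [0.9, 0.0, 0.7]
finger_gap: 0.0928
t 12.88 grasp [ 0.5646 -0.1835  0.1503] az 13.22 gap 0.0928 F [0.9 0.  0.7] q [-29.  23.  89.   0.  68. -42.]
square turn 0.0 now-axes [106.3  -0.7  -0.2] after-turn [106.3  -0.7  -0.2]
```

```bash
python3 -m crank '[[15,-0.5,0,0,1],[25,0,0,0,1],[25,0,0,0,1],[20,0,0,0,1],[13,0,0,0,1],[7,0,0,0,1],[1.5,0,0,0,1],[0,0,0,0,1]]' 20; python3 -m crank '[[0,0,0,0,-1],[0,0,0,0,-1],[0,0,0,0,-1],[0,0,0,0,-1],[0,0,0,0,-1],[0,0,0,0,-1],[0,0,0,0,-1],[0,0,0,0,-1],[0,0,0,0,-1]]' 20; python3 go.py C
```

```text
time_s: 13.88
eef_pos: [0.5651, -0.185, 0.2113]
eef_rot: [[0.001, -0.228, 0.974], [-0.0, 0.974, 0.228], [-1.0, -0.001, 0.001]]
wrist_force: [0.3, -0.6, -0.5]
finger_gap: 0.0929
time_s: 15.0
eef_pos: [0.5648, -0.1849, 0.2107]
eef_rot: [[-0.0, -0.228, 0.974], [0.0, 0.974, 0.228], [-1.0, 0.0, -0.0]]
wrist_force: [-0.3, -0.6, -0.4]
finger_gap: 0.0337
t 15.0 grasp [ 0.5648 -0.1849  0.0437] az 13.18 gap 0.0337 F [-0.3 -0.6 -0.4] q [-29.  30.  95.  -0.  55. -42.]
C turn 0.623 now-axes [-3.000e-01  3.884e+02  1.300e+01] after-turn [-3.000e-01  3.231e+02 -2.159e+02]
```

```bash
python3 -m crank '[[-8,0,0,0,-1],[-18,0,0,0,-1],[-24,0,0,0,-1],[-22,0,0,0.1,-1],[-15,0,0,0.15,-1],[-10,0,0,0.15,-1],[-3,0,0,0.15,-1],[0,0,0,0.073,-1],[0,0,0,0,-1]]'; python3 go.py C
```

```text
time_s: 16.12
eef_pos: [0.5649, -0.1849, 0.3121]
eef_rot: [[0.001, 0.382, 0.924], [-0.001, 0.924, -0.382], [-1.0, -0.0, 0.002]]
wrist_force: [0.2, 0.4, -1.2]
finger_gap: 0.0342
t 16.12 grasp [ 0.5652 -0.185   0.1451] az -22.47 gap 0.0342 F [ 0.2  0.4 -1.2] q [-29.  24.  89.  -0.  67.  -6.]
C turn 0.0 now-axes [ 101.1  323.2 -215.9] after-turn [ 101.1  323.1 -216. ]
```

```bash
python3 -m crank '[[0,12,-8,0,-1],[0,22,-15,0,-1],[0,32,-22,0,-1],[0,40,-27,0,-1],[0,45,-30,0,-1],[0,45,-30,0,-1],[0,42,-28,0,-1],[0,34,-22,0,-1],[0,25,-16,0,-1],[0,16,-11,0,-1],[0,8,-6,0,-1],[0,2,-1,0,-1]]' >/dev/null; python3 -m crank '[[0,0,0,0,-1],[0,0,0,0,-1]]' ; python3 go.py C
```

```text
time_s: 17.88
eef_pos: [0.4892, 0.1956, 0.3107]
eef_rot: [[-0.0, 0.384, 0.923], [-0.0, 0.923, -0.384], [-1.0, -0.0, -0.0]]
wrist_force: [0.2, 0.2, -1.8]
finger_gap: 0.0342
t 17.88 grasp [0.4892 0.1956 0.1437] az -22.57 gap 0.0342 F [ 0.2  0.2 -1.8] q [10. 17. 99. -0. 64. 32.]
C turn -0.001 now-axes [99.7  0.6 -0.4] after-turn [99.7  0.6 -0.4]
```

```bash
python3 -m crank '[[12,0.5,-0.5,0,-1],[22,0,0,0,-1],[24,0,0,0,-1],[18,0,0,0,-1],[12,0,0,0,-1],[7,0,0,0,-1],[3,0,0,0,-1],[1.5,0,0,0,-1],[0,0,0,0,-1]]'; python3 go.py C; python3 -m crank '[[0,0,0,0,0.1],[0,0,0,0,0.4],[0,0,0,0,1],[0,0,0,0,1],[0,0,0,0,1]]'; python3 -m crank '[[-8,0,0,0,1],[-18,0,0,0,1],[-26,0,0,-0.1,1],[-26,0,0,-0.14,1],[-15,0,0,-0.16,1],[-7,0,0,-0.16,1],[0,0,0,-0.093,1],[0,0,0,0,1]]'; python3 go.py cone
python3 - <<'E'
from h import *
p=cams.get_image("side"); P,u,v=pts(p)
c=proj(p,[.489,.196,.03])[0].astype(int)
a=p["pixels"][max(0,c[1]-60):c[1]+60,max(c[0]-70,0):c[0]+70]; cv2.imwrite("pics/p2side.png",cv2.convertScaleAbs(cv2.resize(a,None,fx=4,fy=4,interpolation=cv2.INTER_CUBIC),alpha=1.7))
Q=P[(np.linalg.norm(P[:,:2]-(.489,.1963),axis=1)<.03)&(abs(P[:,2]-.078)<.005)]; print(len(Q),Q.mean(0) if len(Q) else 0)
E
```

```text
time_s: 19.0
eef_pos: [0.4889, 0.1969, 0.2116]
eef_rot: [[0.001, 0.383, 0.924], [0.0, 0.924, -0.383], [-1.0, 0.0, 0.001]]
wrist_force: [0.1, -0.5, -0.1]
finger_gap: 0.0335
t 19.0 grasp [0.489  0.1969 0.0446] az -22.51 gap 0.0335 F [ 0.1 -0.5 -0.1] q [ 10.  25. 104.  -0.  51.  32.]
C turn -0.0 now-axes [ 0.6 -0.5  0.3] after-turn [ 0.6 -0.5  0.3]
time_s: 19.62
eef_pos: [0.4887, 0.1969, 0.2113]
eef_rot: [[0.0, 0.383, 0.924], [-0.0, 0.924, -0.383], [-1.0, -0.0, 0.0]]
wrist_force: [-0.3, 0.3, -0.1]
finger_gap: 0.0793
time_s: 20.62
eef_pos: [0.4887, 0.1969, 0.3118]
eef_rot: [[0.001, -0.256, 0.967], [0.0, 0.967, 0.256], [-1.0, -0.0, 0.001]]
wrist_force: [-0.4, -0.7, 0.2]
finger_gap: 0.0931
t 20.62 grasp [0.4888 0.1969 0.1448] az 14.85 gap 0.0931 F [-0.4 -0.7  0.2] q [10. 17. 99. -0. 64. -5.]
cone turn -0.001 now-axes [  72.8 -452.   -21. ] after-turn [  72.8 -452.   -21.5]
71 [0.48958035 0.19715657 0.07755814]
```

View pics/p2side.png

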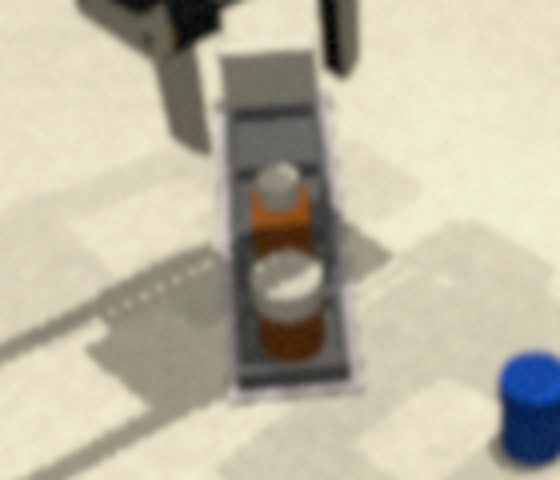

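The square bottle (crop 283,215) stands in the second pocket, cap top at 0.0776 m and about 1 mm off centre. The squat jar (285,300) is undisturbed. Next is the cone.

```bash
python3 -m crank '[[0,-15,-1,0,1],[0,-30,-1.5,0,1],[0,-45,-2,0,1],[0,-50,-2.5,0,1],[0,-52,-2.5,0,1],[0,-52,-2.5,0,1],[0,-52,-2.5,0,1],[0,-50,-2,0,1],[0,-42,-2,0,1],[0,-30,-1.5,0,1],[0,-20,-1,0,1],[0,-10,-0.5,0,1]]' >/dev/null; python3 -m crank '[[0,-4,0,0,1],[0,0,0,0,1],[0,0,0,0,1]]' ; python3 go.py cone
```

```text
time_s: 22.55
eef_pos: [0.5842, -0.2445, 0.3114]
eef_rot: [[-0.0, -0.258, 0.966], [0.0, 0.966, 0.258], [-1.0, 0.0, -0.0]]
wrist_force: [0.7, 0.7, 0.7]
finger_gap: 0.093
t 22.55 grasp [ 0.5842 -0.2445  0.1444] az 14.96 gap 0.093 F [0.7 0.7 0.7] q [-33.  27.  83.   0.  70. -48.]
cone turn 0.001 now-axes [72.4 -0.9 -0.2] after-turn [72.4 -0.9 -0.2]
```

```bash
python3 -m crank '[[12,-0.5,0,0,1],[20,0,0,0,1],[18,0,0,0,1],[12,0,0,0,1],[7,0,0,0,1],[3,0,0,0,1],[0.5,0,0,0,1],[0,0,0,0,1]]' 20; python3 go.py cone; python3 -m crank '[[0,0,0,0,-1],[0,0,0,0,-1],[0,0,0,0,-1],[0,0,0,0,-1],[0,0,0,0,-1],[0,0,0,0,-1],[0,0,0,0,-1],[0,0,0,0,-1],[0,0,0,0,-1],[0,0,0,0,-1],[0,0,0,0,-1]]' 20; python3 go.py B
```

```text
time_s: 23.55
eef_pos: [0.5845, -0.2461, 0.2393]
eef_rot: [[0.001, -0.257, 0.966], [-0.001, 0.966, 0.257], [-1.0, -0.001, 0.001]]
wrist_force: [0.7, 0.2, 0.9]
finger_gap: 0.0929
t 23.55 grasp [ 0.5846 -0.2462  0.0723] az 14.9 gap 0.0929 F [0.7 0.2 0.9] q [-33.  32.  87.  -0.  61. -48.]
cone turn -0.0 now-axes [ 0.3  0.6 -0.1] after-turn [ 0.3  0.6 -0.1]
time_s: 24.92
eef_pos: [0.5843, -0.2459, 0.2387]
eef_rot: [[-0.0, -0.257, 0.966], [0.0, 0.966, 0.257], [-1.0, 0.0, -0.0]]
wrist_force: [0.1, 0.3, -0.1]
finger_gap: 0.0212
t 24.93 grasp [ 0.5843 -0.2459  0.0717] az 14.9 gap 0.0212 F [ 0.1  0.3 -0.1] q [-33.  32.  87.  -0.  61. -48.]
B turn 0.653 now-axes [-3.000e-01  5.028e+02  6.040e+01] after-turn [-3.000e-01  4.361e+02 -2.574e+02]
```

```bash
python3 -m crank '[[-6,0,0,0,-1],[-14,0,0,0,-1],[-20,0,0,0,-1],[-22,0,0,0.1,-1],[-20,0,0,0.15,-1],[-14,0,0,0.15,-1],[-6,0,0,0.15,-1],[0,0,0,0.103,-1],[0,0,0,0,-1]]'; python3 go.py B
python3 - <<'E'
from h import *
p=cams.get_image("side")
c=proj(p,[.584,-.2455,.15])[0].astype(int)
a=p["pixels"][max(0,c[1]-60):c[1]+60,max(c[0]-70,0):c[0]+70]; cv2.imwrite("pics/l3side.png",cv2.convertScaleAbs(cv2.resize(a,None,fx=4,fy=4,interpolation=cv2.INTER_CUBIC),alpha=1.7))
E
```

```text
time_s: 26.05
eef_pos: [0.5843, -0.2459, 0.3419]
eef_rot: [[0.001, 0.382, 0.924], [-0.001, 0.924, -0.382], [-1.0, -0.0, 0.001]]
wrist_force: [-0.1, -0.3, -0.0]
finger_gap: 0.0216
t 26.05 grasp [ 0.5845 -0.246   0.1749] az -22.46 gap 0.0216 F [-0.1 -0.3 -0. ] q [-33.  26.  81.  -0.  73. -10.]
B turn 0.001 now-axes [ 102.9  436.3 -257.1] after-turn [ 102.9  436.1 -257.4]
```

View pics/l3side.png

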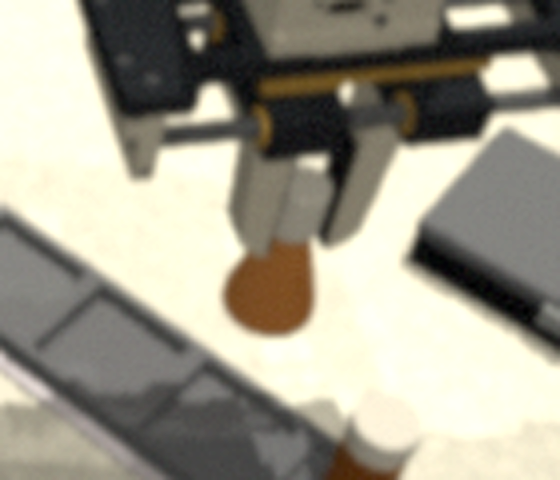

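The cone (crop 270,290) hangs upright between the fingers and clear of the rack. Carry it to B.

```bash
python3 -m crank '[[0,12,-7,0,-1],[0,22,-13,0,-1],[0,32,-19,0,-1],[0,40,-23.5,0,-1],[0,45,-26.5,0,-1],[0,45,-26.5,0,-1],[0,45,-26.5,0,-1],[0,45,-26.5,0,-1],[0,42,-25,0,-1],[0,36,-21,0,-1],[0,28,-16.5,0,-1],[0,22,-13,0,-1]]' >/dev/null; python3 -m crank '[[0,14,-8,0,-1],[0,6,-4,0,-1],[0,2,-1.4,0,-1],[0,0,0,0,-1],[0,0,0,0,-1]]' ; python3 go.py B
```

```text
time_s: 28.22
eef_pos: [0.5137, 0.2547, 0.3407]
eef_rot: [[-0.0, 0.384, 0.923], [-0.0, 0.923, -0.384], [-1.0, -0.0, 0.0]]
wrist_force: [-0.5, -0.1, -0.4]
finger_gap: 0.0215
t 28.23 grasp [0.5137 0.2547 0.1737] az -22.57 gap 0.0215 F [-0.5 -0.1 -0.4] q [15. 20. 90. -0. 70. 38.]
B turn -0.001 now-axes [101.7   0.6  -0.6] after-turn [101.7   0.6  -0.6]
```

```bash
python3 -m crank '[[12,0,-0.5,0,-1],[22,0,0,0,-1],[24,0,0,0,-1],[18,0,0,0,-1],[12,0,0,0,-1],[8,0,0,0,-1],[4,0,0,0,-1],[1.5,0,0,0,-1],[0,0,0,0,-1]]'; python3 go.py B; python3 -m crank '[[0,0,0,0,-0.3],[0,0,0,0,0.2],[0,0,0,0,1],[0,0,0,0,1],[0,0,0,0,1],[0,0,0,0,1]]'; python3 -m crank '[[-8,0,0,0,1],[-18,0,0,0,1],[-26,0,0,-0.1,1],[-20,0,0,-0.14,1],[-10,0,0,-0.16,1],[-4,0,0,-0.16,1],[0,0,0,-0.093,1],[0,0,0,0,1]]'; python3 go.py tall
python3 - <<'E'
from h import *
p=cams.get_image("side"); P,u,v=pts(p)
c=proj(p,[.489,.196,.03])[0].astype(int)
a=p["pixels"][max(0,c[1]-60):c[1]+60,max(c[0]-70,0):c[0]+70]; cv2.imwrite("pics/p3side.png",cv2.convertScaleAbs(cv2.resize(a,None,fx=4,fy=4,interpolation=cv2.INTER_CUBIC),alpha=1.7))
Q=P[(np.linalg.norm(P[:,:2]-(.5134,.2555),axis=1)<.03)&(abs(P[:,2]-.084)<.005)]; print(len(Q),Q.mean(0) if len(Q) else 0)
E
```

```text
time_s: 29.35
eef_pos: [0.5132, 0.2556, 0.2397]
eef_rot: [[0.001, 0.383, 0.924], [0.0, 0.924, -0.383], [-1.0, 0.0, 0.001]]
wrist_force: [-0.7, -0.6, 0.2]
finger_gap: 0.0216
t 29.35 grasp [0.5133 0.2557 0.0727] az -22.51 gap 0.0216 F [-0.7 -0.6  0.2] q [15. 26. 96. -0. 57. 38.]
B turn -0.0 now-axes [ 0.7 -0.   0.3] after-turn [ 0.7 -0.   0.3]
time_s: 30.1
eef_pos: [0.513, 0.2556, 0.2392]
eef_rot: [[-0.0, 0.383, 0.924], [-0.0, 0.924, -0.383], [-1.0, -0.0, -0.0]]
wrist_force: [0.3, -0.2, 0.0]
finger_gap: 0.0768
time_s: 31.1
eef_pos: [0.513, 0.2556, 0.3258]
eef_rot: [[0.001, -0.256, 0.967], [0.0, 0.967, 0.256], [-1.0, 0.0, 0.001]]
wrist_force: [-0.9, 0.1, -0.4]
finger_gap: 0.0934
t 31.1 grasp [0.5131 0.2556 0.1588] az 14.85 gap 0.0934 F [-0.9  0.1 -0.4] q [15. 21. 91. -0. 68.  0.]
tall turn -0.001 now-axes [  98.8 -568.8  -64.5] after-turn [  98.8 -568.7  -65. ]
53 [0.51383937 0.25544308 0.08356845]
```

View pics/p3side.png

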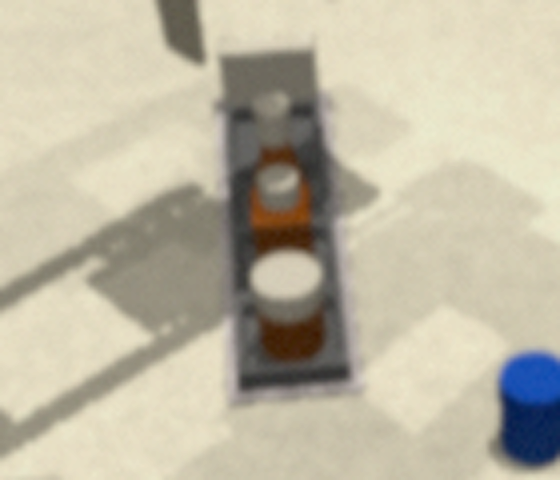

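The cone (crop 272,120) stands in the third pocket, cap top at 0.0836 m and within 1 mm of centre. Square and squat are unchanged. Now the tall vial.

```bash
python3 -m crank '[[0,-15,-2,0,1],[0,-30,-3,0,1],[0,-45,-5,0,1],[0,-52,-6,0,1],[0,-55,-6,0,1],[0,-55,-6,0,1],[0,-55,-6.5,0,1],[0,-55,-6.5,0,1],[0,-55,-6.5,0,1],[0,-50,-6,0,1],[0,-42,-5,0,1],[0,-30,-3,0,1]]' >/dev/null; python3 -m crank '[[0,-18,-2,0,1],[0,-8,-1,0,1],[0,-3,0,0,1],[0,0,0,0,1],[0,0,0,0,1]]' ; python3 go.py tall
```

```text
time_s: 33.28
eef_pos: [0.5969, -0.3089, 0.3254]
eef_rot: [[-0.0, -0.258, 0.966], [0.0, 0.966, 0.258], [-1.0, 0.0, 0.0]]
wrist_force: [0.3, -0.8, -0.1]
finger_gap: 0.0929
t 33.27 grasp [ 0.5968 -0.3089  0.1584] az 14.96 gap 0.0929 F [ 0.3 -0.8 -0.1] q [-37.  30.  76.   0.  74. -52.]
tall turn 0.001 now-axes [98.4 -1.6 -0.9] after-turn [98.4 -1.6 -0.9]
```

```bash
python3 -m crank '[[12,-1.5,-0.8,0,1],[20,0,0,0,1],[22,0,0,0,1],[20,0,0,0,1],[13,0,0,0,1],[8,0,0,0,1],[3,0,0,0,1],[0,0,0,0,1],[0,0,0,0,1]]' 20; python3 go.py tall; python3 -m crank '[[0,0,0,0,-1],[0,0,0,0,-1],[0,0,0,0,-1],[0,0,0,0,-1],[0,0,0,0,-1],[0,0,0,0,-1],[0,0,0,0,-1],[0,0,0,0,-1],[0,0,0,0,-1],[0,0,0,0,-1]]' 20; python3 go.py A
```

```text
time_s: 34.4
eef_pos: [0.5965, -0.3117, 0.228]
eef_rot: [[0.001, -0.257, 0.966], [-0.001, 0.966, 0.257], [-1.0, -0.001, 0.001]]
wrist_force: [0.2, 0.5, -0.0]
finger_gap: 0.0931
t 34.4 grasp [ 0.5967 -0.3118  0.061 ] az 14.9 gap 0.0931 F [ 0.2  0.5 -0. ] q [-37.  36.  81.  -0.  63. -52.]
tall turn -0.0 now-axes [1.  1.  0.1] after-turn [1.  1.  0.1]
time_s: 35.65
eef_pos: [0.5963, -0.3115, 0.2272]
eef_rot: [[-0.0, -0.257, 0.966], [0.0, 0.966, 0.257], [-1.0, 0.0, -0.0]]
wrist_force: [-0.8, -0.3, -0.2]
finger_gap: 0.0282
t 35.65 grasp [ 0.5963 -0.3115  0.0602] az 14.9 gap 0.0282 F [-0.8 -0.3 -0.2] q [-37.  36.  81.   0.  63. -52.]
A turn 0.653 now-axes [2.000e-01 6.202e+02 1.044e+02] after-turn [ 2.000e-01  5.562e+02 -2.937e+02]
```

```bash
python3 -m crank '[[-6,0,0,0,-1],[-14,0,0,0,-1],[-20,0,0,0,-1],[-22,0,0,0.1,-1],[-20,0,0,0.15,-1],[-16,0,0,0.15,-1],[-10,0,0,0.15,-1],[-4,0,0,0.103,-1],[0,0,0,0,-1]]'; python3 go.py A
python3 - <<'E'
from h import *
p=cams.get_image("side")
c=proj(p,[.596,-.31,.15])[0].astype(int)
a=p["pixels"][max(0,c[1]-60):c[1]+60,max(c[0]-70,0):c[0]+70]; cv2.imwrite("pics/l4side.png",cv2.convertScaleAbs(cv2.resize(a,None,fx=4,fy=4,interpolation=cv2.INTER_CUBIC),alpha=1.7))
E
```

```text
time_s: 36.78
eef_pos: [0.5964, -0.3116, 0.3408]
eef_rot: [[0.002, 0.382, 0.924], [-0.001, 0.924, -0.382], [-1.0, -0.001, 0.002]]
wrist_force: [-0.7, 0.0, -1.2]
finger_gap: 0.0282
t 36.77 grasp [ 0.5967 -0.3118  0.1738] az -22.46 gap 0.0282 F [-0.7  0.  -1.2] q [-37.  30.  75.  -0.  76. -15.]
A turn 0.001 now-axes [ 113.8  556.4 -293.5] after-turn [ 113.8  556.2 -293.8]
```

View pics/l4side.png

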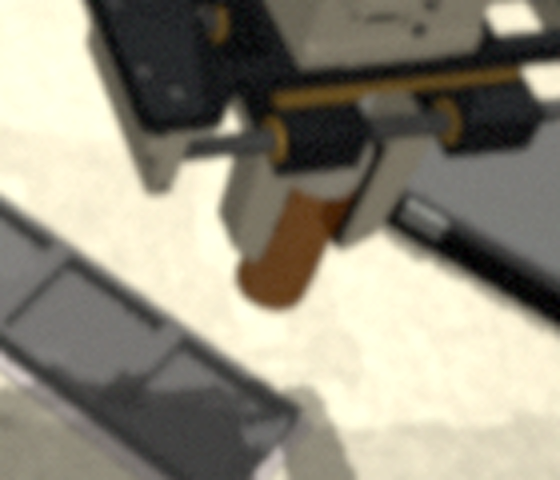

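The vial's axis looks slanted in the crop, from (265,285) up to (340,170). I'll compare that with the projected vertical.

```bash
python3 - <<'E'
from h import *
p=cams.get_image("side")
c=proj(p,[.596,-.31,.15])[0].astype(int); o=np.array([c[0]-70,c[1]-60])
print((proj(p,[[.5965,-.3117,.122],[.5965,-.3117,.195]])-o)*4)
P,u,v=pts(p)
r=spotter.cut_out(p,"vial_tall")
for x in r: print(x["conf"],x["pixel"])
U=(u-o[0])*4;V=(v-o[1])*4
m=(U>235)&(U<350)&(V>180)&(V<310)&(np.linalg.norm(P[:,:2]-(.5965,-.3117),axis=1)<.03)&(P[:,2]>.11)
img=p["pixels"][v,u].astype(int); amber=m&(img[:,2]>img[:,0]*2)
Q=P[amber]
for lo in np.arange(.12,.19,.01):
    q=Q[(Q[:,2]>=lo)&(Q[:,2]<lo+.01)]
    if len(q): print(round(lo,2),len(q),np.round(q.mean(0),4))
E
```

```text
[[266.99704762 284.34506737]
 [318.3011895  170.84751451]]
0.18 [297.7, 223.0]
0.12 25 [ 0.5879 -0.3164  0.1274]
0.13 63 [ 0.588  -0.3159  0.1345]
0.14 53 [ 0.5888 -0.318   0.1445]
0.15 50 [ 0.5894 -0.3186  0.1551]
0.16 60 [ 0.5909 -0.3188  0.1653]
0.17 64 [ 0.5917 -0.3189  0.1749]
0.18 61 [ 0.5898 -0.3192  0.1852]
0.19 5 [ 0.5869 -0.3173  0.1912]
```

The projected vertical runs (267,284)→(318,171) and the measured front surface is vertical to within a few mm, so the slant is only perspective. Carry it to A.

```bash
python3 -m crank '[[0,12,-6.5,0,-1],[0,22,-11.5,0,-1],[0,32,-17,0,-1],[0,40,-21,0,-1],[0,46,-24.5,0,-1],[0,48,-25.5,0,-1],[0,48,-25.5,0,-1],[0,48,-25.5,0,-1],[0,48,-25.5,0,-1],[0,46,-24.5,0,-1],[0,42,-22,0,-1],[0,38,-20,0,-1]]' >/dev/null; python3 -m crank '[[0,32,-17,0,-1],[0,24,-12.5,0,-1],[0,16,-8,0,-1],[0,8,-4,0,-1],[0,3,-1.5,0,-1],[0,0,0,0,-1],[0,0,0,0,-1]]' ; python3 go.py A
```

```text
time_s: 39.3
eef_pos: [0.5386, 0.3103, 0.3392]
eef_rot: [[-0.0, 0.384, 0.923], [-0.0, 0.923, -0.384], [-1.0, -0.0, -0.0]]
wrist_force: [0.5, 0.6, -0.8]
finger_gap: 0.0288
t 39.3 grasp [0.5386 0.3103 0.1722] az -22.58 gap 0.0288 F [ 0.5  0.6 -0.8] q [20. 25. 83. -0. 72. 42.]
A turn -0.001 now-axes [112.2   3.7  -2.5] after-turn [112.2   3.7  -2.4]
```

```bash
python3 -m crank '[[12,2,-1.2,0,-1],[22,1.5,-1.2,0,-1],[25,0,0,0,-1],[22,0,0,0,-1],[15,0,0,0,-1],[9,0,0,0,-1],[4.5,0,0,0,-1],[1.5,0,0,0,-1],[0.4,0,0,0,-1],[0,0,0,0,-1]]'; python3 go.py A; python3 -m crank '[[0,0,0,0,-0.3],[0,0,0,0,0.2],[0,0,0,0,1],[0,0,0,0,1],[0,0,0,0,1],[0,0,0,0,1]]'; python3 go.py
```

```text
time_s: 40.55
eef_pos: [0.5376, 0.3153, 0.2284]
eef_rot: [[0.001, 0.383, 0.924], [0.0, 0.924, -0.383], [-1.0, 0.001, 0.001]]
wrist_force: [0.0, 0.4, -0.5]
finger_gap: 0.0286
t 40.55 grasp [0.5378 0.3154 0.0614] az -22.52 gap 0.0286 F [ 0.   0.4 -0.5] q [20. 31. 89. -0. 59. 43.]
A turn -0.0 now-axes [ 1.4 -0.5  0.4] after-turn [ 1.4 -0.5  0.4]
time_s: 41.3
eef_pos: [0.5375, 0.3153, 0.2278]
eef_rot: [[-0.0, 0.383, 0.924], [-0.0, 0.924, -0.383], [-1.0, -0.0, -0.0]]
wrist_force: [-0.3, 0.5, -0.6]
finger_gap: 0.078
t 41.3 grasp [0.5375 0.3152 0.0608] az -22.52 gap 0.078 F [-0.3  0.5 -0.6] q [20. 31. 89.  0. 59. 43.]
```

```bash
python3 -m crank '[[-8,0,0,0,1],[-18,0,0,0,1],[-26,0,0,0,1],[-30,0,0,0,1],[-30,0,0,0,1],[-20,0,0,0,1],[-8,-20,0,0,1],[0,-40,0,0,1],[0,-40,-20,0,1],[0,-40,-30,0,1],[0,-40,-30,0,1],[0,-20,-10,0,1]]';python3 -m crank '[[0,-40,0,0,1],[0,-50,0,0,1],[0,-50,0,0,1],[0,-50,0,0,1],[0,-30,0,0,1],[0,-10,0,0,1],[0,0,0,0,1]]'
python3 - <<'E'
from h import *
e=np.array([.5011,.2261]);a=-.392; ax=np.array([[np.cos(a),np.sin(a)],[-np.sin(a),np.cos(a)]])
for n in ["side","top"]:
    p=cams.get_image(n); P,u,v=pts(p)
    c=proj(p,[.5,.226,.03])[0].astype(int)
    im=p["pixels"][max(0,c[1]-70):c[1]+70,max(c[0]-90,0):c[0]+90]; cv2.imwrite(f"pics/f_{n}.png",cv2.convertScaleAbs(cv2.resize(im,None,fx=4,fy=4,interpolation=cv2.INTER_CUBIC),alpha=1.7))
    for k,t,zt,lo,hi in [("tall",(.5378,.3147),.098,.03,.08),("cone",(.5134,.2555),.084,.02,.05),("square",(.489,.1963),.078,.02,.05),("squat",(.4645,.137),.06,.02,.04)]:
        Q=P[(np.linalg.norm(P[:,:2]-t,axis=1)<.03)&(abs(P[:,2]-zt)<.004)]
        if len(Q): m=Q.mean(0); print(n,k,len(Q),np.round(m,4),"rack xy",np.round(ax@(m[:2]-e),4))
E
```

```text
time_s: 42.8
eef_pos: [0.3744, 0.1634, 0.3675]
eef_rot: [[-0.002, 0.383, 0.924], [-0.001, 0.924, -0.383], [-1.0, -0.001, -0.001]]
wrist_force: [0.8, -0.7, 0.8]
finger_gap: 0.0932
time_s: 43.68
eef_pos: [0.2892, -0.0476, 0.3678]
eef_rot: [[0.0, 0.385, 0.923], [0.0, 0.923, -0.385], [-1.0, 0.0, 0.0]]
wrist_force: [-0.1, -0.2, 0.3]
finger_gap: 0.0929
side tall 74 [0.5394 0.3154 0.0979] rack xy [0.0013 0.0971]
side cone 52 [0.514  0.2558 0.0836] rack xy [0.0005 0.0323]
side square 50 [0.4924 0.1966 0.0776] rack xy [ 0.0033 -0.0306]
side squat 142 [0.4688 0.1352 0.0598] rack xy [ 0.0049 -0.0963]
top tall 178 [0.5399 0.314  0.098 ] rack xy [0.0022 0.0961]
top cone 103 [0.5143 0.2543 0.0837] rack xy [0.0015 0.0311]
top square 120 [0.4902 0.1964 0.0779] rack xy [ 0.0013 -0.0316]
top squat 321 [0.4658 0.1369 0.06  ] rack xy [ 0.0015 -0.0959]
```

View pics/f_side.png

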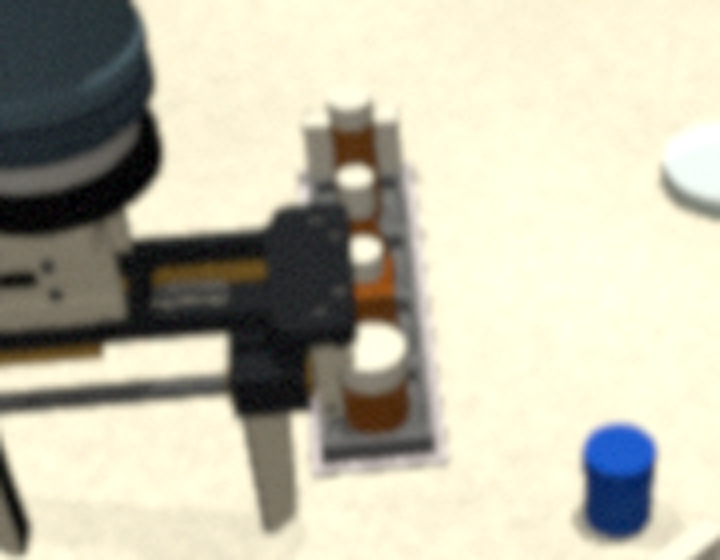

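View pics/f_top.png

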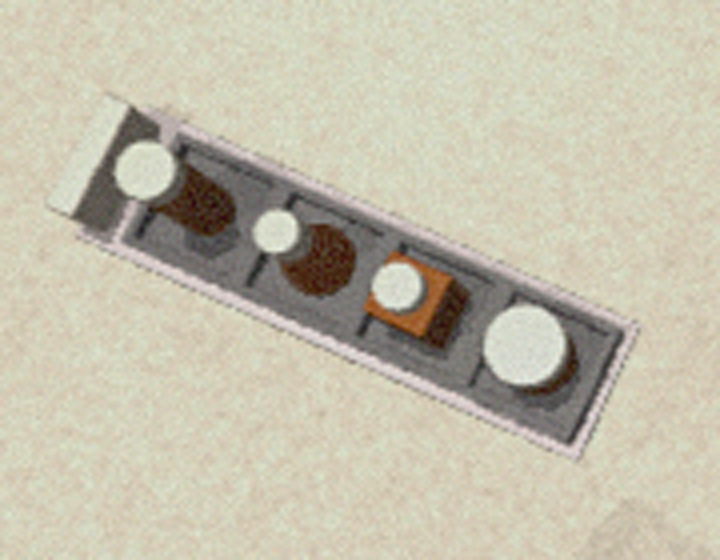

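All four stand upright in their pockets: tall (crop 145,170), cone (277,232), square (397,287) and squat (525,345). Each is within 5 mm of its pocket centre, cap heights match standing on the floor, and the arm is clear. I'm handing in.

```bash
python3 -c "
from station import bot
print(bot.job_done(), bot.observe()['time_s'])"
```

```text
the job is handed in; nothing more can be done
the job is handed in; nothing more can be done
```

All four samples are in the empty rack in reverse order, and I handed the job in at about 44 s on the robot clock. From the empty rack's end plate outward they are tall, cone, square, squat. The blue jars were not touched.

- **Position:** in the last top picture each sample was within about 2.5 mm of its pocket centre. The side picture read up to 5 mm for the squat jar and 3.3 mm for the square bottle. The gripper partly hid those two there, so I put that down to the blocked view. Both figures are well inside the 16 mm allowed.
- **Height:** cap tops read 0.098, 0.084, 0.078 and 0.060 m for tall, cone, square and squat, which matches standing on the pocket floors. All four looked upright in the top view.
- **Along the way:** no grasp slipped, and the wrist-force readings at the end of moves stayed below about 2 N. The tall vial looked slanted while carried, but comparing it with the projected vertical showed this was perspective.
- **Not confirmed:** handing in reports no verdict.

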